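# Feel the bent rib for lifted splinters

## Robot

A 6-joint arm with a two-finger parallel gripper is mounted at the origin on the work surface. World frame = base frame: x ahead of the robot, y to its left, z up, the work surface at z = 0. Lengths are in m, angles in rad, forces in N, time in s.
With the tool pointing down it reaches from about 0.325 to 0.875 m from the base axis. Payload 4.4 kg.
Tool frame: the origin (TCP) lies midway between the tips of the shut fingers; the grasp point (between the pads) lies 19 mm behind it; z points along the fingers, y is the line along which they close (so a half turn about z gives the same grasp; the last joint's range is limited). The gripper opens to 85 mm and grips with 20 to 120 N. Pads are 22 mm wide; open, the fingers measure 114 mm over their backs; the gripper's body (76 mm by 85 mm) begins 54 mm behind the grasp point. The pads swing forward as they close: fully open they stand 13 mm farther back than shut.
Start: joints at [1.163, 0.207, 1.542, -0, 1.393, -0.15], TCP at [0.147, 0.556, 0.231] pointing down, gripper open.
Joint ranges: [-2.73, 2.73], [-0.86, 2.22], [0.23, 2.46], [-1.11, 4.25], [0.08, 2.63], [-2.82, 2.82]. Speed limits (rad/s): [2.79, 2.79, 3.14, 3.14, 3.14, 3.14].

## Interface

Orientations are given as a unit quaternion [w, x, y, z].
In Python, from rig import robot gives the robot as it stands.
- The arm moves only by the tool step_arm, never from a script. Its argument "increments" is one flat list of numbers, 4 for each row, row after row: the shift along the world's x, y, z in m, then the turn about the world's z in rad. A call has 1 to 20 rows; each row is the pose to reach, as a shift and turn from the pose commanded when the call began; what a row does not reach only later rows make up. A row lasts 1/10 s, in which the tool goes at most 50 mm and 8.59 degrees, less where a joint would pass 70% of its speed; a pose out of reach is approached as far as the arm can. A call with a gripper value outside its range is refused whole. "fingers" is the closure, from 0 (fully open) to 1 (shut), set as the call begins (left out, the last holds). The fingers move at their own pace and stop on an object; "squeeze" is the grip in N (left out, the last holds). Time passes only in rows, so rows that repeat a pose let the fingers close. It gives the time, the measured TCP pose, the force, the opening and the grip force at its end, in the units of the state.
- robot.observe(): the state, without advancing time (a new reading comes with each control period).
- robot.snapshot(name): name is "scene" or "top" or "wrist"; returns (picture, depth): 384x512x3 uint8, red, green, blue; 384x512 float32, m along the optical axis (not along the pixel's ray), 0 where there is no reading.
- robot.camera_model(name): a dict with "fx", "fy", "cx", "cy" (pixels), "dist" ([k1, k2, p1, p2, k3] as OpenCV has them; the pictures are not rectified), "R" (3x3) and "t" (3): a world point X has camera coordinates R X + t. Camera axes: x right, y down, z forward; pixel columns grow to the right and rows downward; lengths in m; the calibration is good to about 2 mm. A picture is of the moment at which its call begins: read the wrist's pose just before it. camera_model takes no time and is no camera call; for the wrist camera it gives the pose at the moment of the call.
- robot.close_job(): hands the job in; it is judged then, once.
The state is a dict: "time": time; "joint_pos": joint angles; "dq": joint speeds; "joint_efforts": joint torques, N m; "tcp_pos": TCP position; "tool_rot": TCP orientation; "contact_force": force on the tool from outside, world axes, zero at the start; "wrist_torque": the same for the moment, N m; "grip_width": finger opening in m; "finger_force": force on a finger pad.
Only numpy, scipy, OpenCV 4.12 (cv2) and the standard library are available. Lean on these libraries where they do the work, as an engineer would, in place of code of your own. Each camera call takes 0.05 s, during which the arm holds its last target. There are 200 camera calls.

## Task

The wooden rib fresh from the bending iron is sprung like a low arch between the two cleats of its drying frame, and its outer face has to be felt for lifted splinters. Run a fingertip lightly along the whole of the upper, outer face with the grain, from the wide butt end to the narrow tip, touching every stretch between the cleats in turn, then lift clear. Only touch the rib: do not press it down hard, squeeze or knock it hard, or pull it up, and leave everything else on the bench where it is.

Things in the scene. Friction and masses are not known exactly. Their poses are not given: they have to be found in the camera images.
- frame: drying frame fixed to the bench: a dark wooden board 370 x 130 x 18 mm with a cleat near each end and the rib arched between them along its middle (y = 0). It may stand at any yaw. Origin: centre of the board's underside, at bench height; x runs along the board from the rib's wide butt end to its narrow tip, y across, z up
- rib_crown (a point): highest point of the rib's outer face, midway between the cleats, 86 mm above the bench. The rib is pale wood, 6 mm thick, tapering from 39 mm wide at the butt to 21 mm at the tip. Seen from the side its outer face is an arc of a circle of radius 250 mm centred below this point: 20 mm lower at 99 mm either way along the frame, at the outer edges of sections 1 and 7
- cleat_butt (a point): middle of the top of the cleat at the wide butt end: two cheeks and an end stop round the rib's end, from 116 to 172 mm from the frame's middle, 63 mm across, 54 mm above the bench
- cleat_tip (a point): middle of the top of the cleat at the narrow tip: as the other, but 46 mm across
- rib_s1 (a point): section 1 of 7 of the rib's outer face, counted from the wide butt end to the narrow tip; 36 mm wide here, 29 mm long, following on its neighbours without a gap. This point: centre of the section, on the outer (upper) face. The face slopes down about 20 degrees towards the butt here, so a flat fingertip held upright touches it with its uphill edge; beyond this section it goes on 17 mm to the cleat
- rib_s2 (a point): section 2 of 7 of the rib's outer face, counted from the wide butt end to the narrow tip; 34 mm wide here, 29 mm long, following on its neighbours without a gap. This point: centre of the section, on the outer (upper) face
- rib_s3 (a point): section 3 of 7 of the rib's outer face, counted from the wide butt end to the narrow tip; 32 mm wide here, 29 mm long, following on its neighbours without a gap. This point: centre of the section, on the outer (upper) face
- rib_s4 (a point): section 4 of 7 of the rib's outer face, counted from the wide butt end to the narrow tip; 30 mm wide here, 29 mm long, following on its neighbours without a gap. This point: centre of the section, on the outer (upper) face
- rib_s5 (a point): section 5 of 7 of the rib's outer face, counted from the wide butt end to the narrow tip; 28 mm wide here, 29 mm long, following on its neighbours without a gap. This point: centre of the section, on the outer (upper) face
- rib_s6 (a point): section 6 of 7 of the rib's outer face, counted from the wide butt end to the narrow tip; 26 mm wide here, 29 mm long, following on its neighbours without a gap. This point: centre of the section, on the outer (upper) face
- rib_s7 (a point): section 7 of 7 of the rib's outer face, counted from the wide butt end to the narrow tip; 24 mm wide here, 29 mm long, following on its neighbours without a gap. This point: centre of the section, on the outer (upper) face. The face slopes down about 20 degrees towards the tip here, so a flat fingertip held upright touches it with its uphill edge; beyond this section it goes on 17 mm to the cleat
- rib (a joint): how far the springy rib is pushed down, in m: 0 at rest, positive when pressed down, negative if pulled up. The whole rib gives straight down by about 1 mm for each 2 N, wherever it is touched, and springs back when let go; sideways it is rigid. Pressing it down more than 9 mm (18 N) is too hard
- wedge: loose wooden wedge 80 x 20 x 14 mm lying on the frame's board beside the rib; to be left alone. Origin: centre of its underside
- pencil: loose flat red carpenter's pencil 168 x 13 x 8 mm lying on the frame's board on the rib's other side; to be left alone. Origin: centre of its underside
- tin: loose dark steel tin, diameter 77 mm, 78 mm high, with stirring sticks standing up to about 110 mm, close beside the frame; to be left alone. Origin: centre of its underside
- plane: loose block plane 150 x 46 mm, about 55 mm high, close beside the frame on the other side; to be left alone. Origin: centre of its underside
- spray: loose white trigger spray bottle, 84 mm across and 240 mm high, to the robot's left; to be left alone. Origin: centre of its underside
- offcut: loose wooden block 115 x 72 x 46 mm, to the robot's left; to be left alone. Origin: centre of its underside
- glue: loose yellow glue bottle, diameter 60 mm, 170 mm high, to the robot's right; to be left alone. Origin: centre of its underside
- mallet: loose wooden mallet standing on its round head, diameter 80 mm, 224 mm high, to the robot's right; to be left alone. Origin: centre of its underside

How it is judged:
By the outcome, as a careful person would: the job done as asked, in the order asked, and still so for the second after the job is handed in, with the robot touching nothing.
It also fails if it takes over 53 s, if anything falls off the work surface, if the arm or the gripper's body presses on something with over 40 N, if the wrist force passes 120 N, or if a joint passes its speed limit or range.

## Working session

There is one attempt and no reset: what is moved stays moved. The work goes in short steps, Python scripts to look and compute and a tool call to move; the robot and the scene stay as the last step left them, time stands still between calls to the robot, and variables do not carry over. Pictures are saved under pics/ and viewed, at most 10 in all, crops included, and the job is handed in when it is done.

Besides the shell and the picture viewer there is one more tool, called after ">>>" by a JSON object that holds its "method" and its "body". step_arm: Moves the arm, as the interface text tells. Its arguments: {"type":"object","properties":{"increments":{"type":"array"},"fingers":{"type":"number"},"squeeze":{"type":"number"}},"required":["increments"]}

```bash
mkdir -p pics
python3 - <<'E'
from rig import robot
import cv2,numpy as np
s=robot.observe();print(s)
for n in("top","scene"):
    m=robot.camera_model(n);p,d=robot.snapshot(n);np.savez(n,p=p,d=d,**m)
    cv2.imwrite(f"pics/{n}.png",p[:,:,::-1]);print(n,m)
E
```

```text
{'time': 0.0, 'joint_pos': array([ 1.16248669e+00,  2.07432930e-01,  1.54295107e+00,  1.79326113e-05,
        1.39351458e+00, -1.50538150e-01]), 'dq': array([-9.52920644e-04, -2.24127321e-03,  3.56105127e-04, -9.58204442e-05,
       -1.26711528e-03, -4.41802871e-04]), 'joint_efforts': array([-1.01911653e-03, -3.83045626e+01, -2.91592866e+01, -3.83065335e-04,
        1.05495725e-02, -1.10249286e-05]), 'tcp_pos': array([0.14630492, 0.55529163, 0.2301198 ]), 'tool_rot': array([-3.26471062e-04,  1.28530699e-01,  9.91704860e-01, -1.10581086e-03]), 'contact_force': array([0.2819396 , 0.34413735, 0.01385786]), 'wrist_torque': array([-0.04459225, -0.01108066, -0.01544539]), 'finger_force': 0.0, 'grip_width': 0.08551572250970636}
top {'fx': 353.6510594147792, 'fy': 353.6510594147792, 'cx': 257.5204296157979, 'cy': 195.77939129402694, 'dist': array([0.02575073, 0.        , 0.        , 0.        , 0.        ]), 'R': array([[-0.01829416, -0.99931543, -0.03215579],
       [-0.98153935,  0.02407413, -0.18973915],
       [ 0.19038339,  0.02809105, -0.98130783]]), 't': array([0.02204564, 0.55355394, 1.04502056])}
scene {'fx': 430.5292731185961, 'fy': 430.5292731185961, 'cx': 260.287835698666, 'cy': 192.47915234779123, 'dist': array([-0.09247886,  0.        ,  0.        ,  0.        ,  0.        ]), 'R': array([[ 0.13909626,  0.99026874,  0.00447869],
       [ 0.71962585, -0.09797193, -0.68741555],
       [-0.68028734,  0.09883992, -0.72625051]]), 't': array([-0.05988019, -0.35350965,  1.68033621])}
```

View pics/top.png

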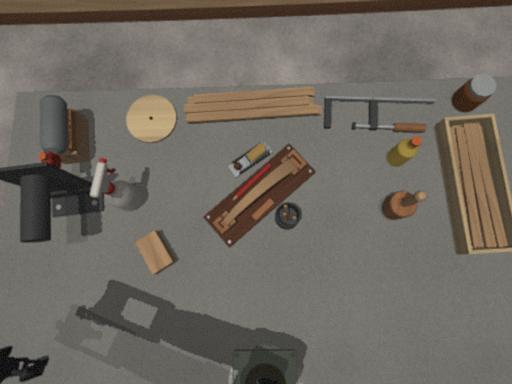

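View pics/scene.png

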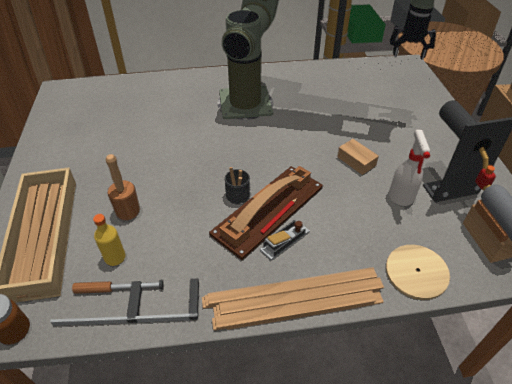

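The top view shows the frame running from about (222,235) to (298,155), with the plane to its upper left and the tin at (288,215). I'll enlarge it to see which end is the butt, and take the geometry from the depth images.

```bash
cat > h.py <<'E'
import numpy as np,cv2
def cloud(p,d,m):
    K=np.array([[m['fx'],0,m['cx']],[0,m['fy'],m['cy']],[0,0,1]])
    v,u=np.mgrid[:d.shape[0],:d.shape[1]]
    n=cv2.undistortPoints(np.stack([u,v],-1).reshape(-1,1,2).astype(float),K,m['dist']).reshape(*d.shape,2)
    X=np.dstack([n*d[...,None],d])
    return (X-m['t'])@m['R']
E
python3 - <<'E'
import numpy as np,cv2
from h import cloud
out=[]
for n,(a,b,c,e) in(("top",(200,330,135,250)),("scene",(200,335,155,265))):
    f=dict(np.load(n+'.npz'));W=cloud(f['p'],f['d'],f)
    p=f['p'][c:e,a:b];w=W[c:e,a:b].reshape(-1,3);ok=f['d'][c:e,a:b].ravel()>0
    out.append(cv2.resize(p[:,:,::-1],(480,400),interpolation=cv2.INTER_CUBIC))
    h=p.reshape(-1,3).astype(int)
    # dark board pixels: reddish, z ~ 0.018
    brd=ok&(w[:,2]>.01)&(w[:,2]<.03)&(h[:,0]>h[:,2]*1.5)
    r=cv2.minAreaRect(w[brd][:,:2].astype(np.float32));print(n,brd.sum(),r,np.median(w[brd][:,2]))
    g=np.abs(W[...,2])<.01;print('bench z',np.median(W[...,2][g]))
    # rib: pale and high
    rib=ok&(w[:,2]>.045)&(w[:,2]<.1)&(h[:,0]>h[:,2]*1.4)&(h[:,0]>90)
    q=w[rib];
    mu=q[:,:2].mean(0);U=np.linalg.svd(q[:,:2]-mu,full_matrices=False)[2];l=(q[:,:2]-mu)@U.T
    print(rib.sum(),mu,U)
    for s in np.arange(-.18,.18,.02):
        k=np.abs(l[:,0]-s)<.01
        if k.sum()>2:print(round(s,2),k.sum(),np.round([np.median(q[k,2]),q[k,2].max(),l[k,1].min(),l[k,1].max()],3))
cv2.imwrite('pics/crop.png',np.vstack(out)[:, :] if 0 else cv2.resize(np.hstack(out),(800,334)))
E
```

```text
top 2895 ((0.5626505613327026, -0.0012765079736709595), (0.2229878455400467, 0.3814210593700409), 53.86396408081055) 0.018217563800840653
bench z -0.00037287502467643125
1280 [ 0.5843834 -0.0030184] [[-0.6945652   0.71942976]
 [-0.71942976 -0.6945652 ]]
-0.16 29 [ 0.054  0.058 -0.014  0.047]
-0.14 82 [ 0.054  0.059 -0.016  0.047]
-0.12 65 [ 0.051  0.057 -0.016  0.047]
-0.1 128 [ 0.055  0.064 -0.107  0.045]
-0.08 123 [ 0.062  0.073 -0.109  0.031]
-0.06 85 [ 0.072  0.079 -0.102  0.029]
-0.04 67 [ 0.08   0.084 -0.008  0.027]
-0.02 71 [ 0.083  0.088 -0.008  0.025]
-0.0 76 [ 0.085  0.098 -0.009  0.107]
0.02 70 [ 0.086  0.092 -0.01   0.118]
0.04 59 [ 0.084  0.089 -0.01   0.018]
0.06 63 [ 0.081  0.086 -0.012  0.017]
0.08 54 [ 0.078  0.083 -0.011  0.015]
0.1 56 [ 0.071  0.078 -0.011  0.013]
0.12 50 [ 0.063  0.071 -0.013  0.011]
0.14 83 [ 0.054  0.062 -0.025  0.02 ]
0.16 48 [ 0.053  0.059 -0.028  0.02 ]
scene 2775 ((0.5612633228302002, -0.006328582763671875), (0.2562626004219055, 0.38953131437301636), 57.52736282348633) 0.017649010699043996
bench z -0.0005627994224173494
1210 [ 0.60074868 -0.02260897] [[ 0.69578581 -0.71824934]
 [-0.71824934 -0.69578581]]
-0.18 34 [ 0.053  0.057 -0.028  0.018]
-0.16 40 [ 0.054  0.063 -0.026  0.019]
-0.14 24 [ 0.065  0.071 -0.015  0.008]
-0.12 28 [ 0.074  0.079 -0.015  0.012]
-0.1 37 [ 0.079  0.083 -0.015  0.012]
-0.08 46 [ 0.082  0.086 -0.012  0.016]
-0.06 50 [ 0.086  0.088 -0.012  0.137]
-0.04 71 [ 0.084  0.099 -0.112  0.136]
-0.02 70 [ 0.084  0.1   -0.011  0.131]
-0.0 73 [ 0.082  0.085 -0.009  0.025]
0.02 83 [ 0.077  0.082 -0.01   0.027]
0.04 101 [ 0.07   0.078 -0.107  0.027]
0.06 152 [ 0.06   0.07  -0.112  0.03 ]
0.08 174 [ 0.053  0.062 -0.106  0.044]
0.1 56 [ 0.053  0.056 -0.018  0.044]
0.12 104 [ 0.053  0.057 -0.019  0.046]
```

View pics/crop.png

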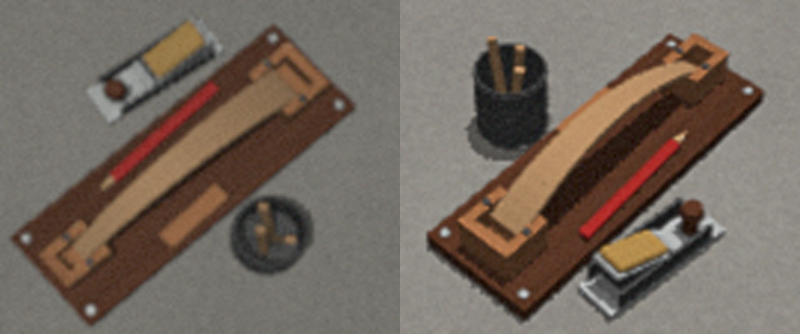

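Run:
```python
import numpy as np
from scipy.optimize import least_squares
from h import cloud
Q=[]
for n in("top","scene"):
    f=dict(np.load(n+'.npz'));W=cloud(f['p'],f['d'],f);h=f['p'].astype(int)
    k=(f['d']>0)&(W[...,2]>.045)&(W[...,2]<.11)&(h[...,0]>h[...,2]*1.4)&(h[...,0]>90)
    q=W[k]; x0=np.array([.567,.009]);t=np.array([-.695,.719]);nn=np.array([-.719,-.695])
    s=(q[:,:2]-x0)@t;l=(q[:,:2]-x0)@nn
    q=q[(abs(s)<.112)&(abs(l)<.03)&(q[:,2]>.06)]
    def res(p):
        t=np.array([np.cos(p[2]),np.sin(p[2])]);d=q[:,:2]-p[:2]
        s=d@t;l=d@[-t[1],t[0]];hw=.015-.006*s/.086*.75
        z=p[3]-.25+np.sqrt(.0625-s**2)
        return np.r_[q[:,2]-z, .3*l]
    r=least_squares(res,[*x0,2.34,.086],loss='soft_l1',f_scale=.002)
    # uniform-profile centreline
    print(n,len(q),np.round(r.x,4))
    p=r.x;t=np.array([np.cos(p[2]),np.sin(p[2])]);d=q[:,:2]-p[:2];s=d@t;l=d@[-t[1],t[0]]
    for a in np.arange(-.1,.11,.04):
        k=abs(s-a)<.01;print(round(a,2),np.round([*np.percentile(l[k],[3,97]),np.median(q[k,2]-(p[3]-.25+np.sqrt(.0625-s[k]**2)))],4))
    if n=='top':
        T=W[(f['d']>0)&(W[...,2]>.1)&(W[...,2]<.26)]
        c=np.round(T[:,:2]/.06).astype(int);u,ct=np.unique(c,axis=0,return_counts=True)
        for a,b in zip(u,ct):
            if b>15:
                g=T[(c==a).all(1)];print(np.round(g.mean(0),2),g[:,2].max().round(2),b)
```

```text
top 690 [0.5684 0.0052 2.2722 0.0858]
-0.1 [-0.0173  0.017   0.0002]
-0.06 [-0.0168  0.0162  0.0005]
-0.02 [-0.0148  0.0147  0.0002]
0.02 [-0.0133  0.0131 -0.0003]
0.06 [-0.0117  0.0124  0.0002]
0.1 [-0.0111  0.0112 -0.0001]
[ 0.05 -0.04  0.13] 0.24 34
[ 0.06 -0.    0.15] 0.26 166
[0.05 0.04 0.12] 0.16 33
[0.14 0.5  0.25] 0.26 28
[0.16 0.6  0.25] 0.26 45
[0.43 0.56 0.23] 0.24 184
[0.43 0.59 0.24] 0.25 260
[ 0.5  -0.41  0.17] 0.23 136
[0.48 0.56 0.22] 0.24 277
[0.48 0.59 0.24] 0.25 441
[ 0.52 -0.41  0.18] 0.23 138
[0.55 0.42 0.17] 0.24 592
[0.54 0.57 0.22] 0.24 170
[0.54 0.59 0.24] 0.25 523
[0.59 0.42 0.19] 0.24 424
[0.6  0.54 0.19] 0.26 415
[0.58 0.59 0.21] 0.26 378
[0.58 0.66 0.22] 0.26 141
[ 0.67 -0.46  0.12] 0.17 38
[ 0.67 -0.43  0.13] 0.17 287
[0.66 0.6  0.16] 0.19 291
[ 0.7  -0.43  0.12] 0.17 39
[0.72 0.6  0.14] 0.17 577
[0.72 0.64 0.16] 0.16 55
[0.78 0.6  0.14] 0.17 536
[0.78 0.64 0.16] 0.17 88
[ 0.86 -0.7   0.11] 0.12 76
[ 0.85 -0.67  0.11] 0.11 196
[0.83 0.61 0.14] 0.17 328
[0.83 0.64 0.16] 0.17 83
[ 0.88 -0.7   0.11] 0.11 61
[ 0.88 -0.67  0.11] 0.12 148
scene 616 [0.5681 0.0057 2.2704 0.0854]
-0.1 [-0.0177  0.0171  0.0005]
-0.06 [-0.0162  0.0165 -0.0003]
-0.02 [-0.0147  0.0154 -0.0006]
0.02 [-0.0135  0.014   0.0007]
0.06 [-0.0128  0.0121  0.0001]
0.1 [-0.0099  0.0111 -0.0003]
```

>>> {"method": "step_arm", "body": {"increments": [0.019,-0.023,0.003,-0.038,0.038,-0.046,0.006,-0.077,0.057,-0.068,0.009,-0.115,0.076,-0.091,0.012,-0.153,0.095,-0.114,0.015,-0.192,0.114,-0.137,0.018,-0.23,0.133,-0.16,0.021,-0.268,0.152,-0.182,0.024,-0.306,0.171,-0.205,0.027,-0.345,0.19,-0.228,0.03,-0.383,0.209,-0.251,0.033,-0.421,0.228,-0.274,0.036,-0.46,0.247,-0.296,0.039,-0.498,0.266,-0.319,0.042,-0.536,0.285,-0.342,0.045,-0.575,0.304,-0.365,0.048,-0.613,0.304,-0.365,0.048,-0.613], "fingers": 1, "squeeze": 20}}

```text
time: 1.8
tcp_pos: [0.4525, 0.1886, 0.2793]
tool_rot: [0.001, 0.424, 0.906, -0.0]
contact_force: [0.1, 0.6, -0.3]
grip_width: 0.0001
finger_force: 0.0
```

>>> {"method": "step_arm", "body": {"increments": [0.0155,-0.0223,-0.0124,0,0.031,-0.0446,-0.0248,0,0.0465,-0.0669,-0.0372,0,0.062,-0.0892,-0.0496,0,0.0775,-0.1115,-0.062,0,0.093,-0.1338,-0.0744,0,0.1085,-0.1561,-0.0868,0,0.124,-0.1784,-0.0992,0,0.1395,-0.2007,-0.1116,0,0.155,-0.223,-0.124,0,0.1705,-0.2453,-0.1364,0,0.1865,-0.2676,-0.149,0,0.1865,-0.2676,-0.149,0,0.1865,-0.2676,-0.149,0]}}

```text
time: 3.2
tcp_pos: [0.6363, -0.076, 0.1291]
tool_rot: [-0.001, 0.422, 0.907, 0.0]
contact_force: [-0.4, 0.3, -0.7]
grip_width: -0.0
finger_force: 0.0
```

Run:
```python
from rig import robot
import cv2,numpy as np
from scipy.spatial.transform import Rotation as R
s=robot.observe();print(s['tcp_pos'],s['contact_force'],s['joint_pos'].round(2)); w,x,y,z=s['tool_rot'];M=R.from_quat([x,y,z,w]).as_matrix();print(M.round(3),np.arctan2(M[1,0],M[0,0]))
o=[robot.snapshot(n)[0][:,:,::-1] for n in("scene","wrist")]
o[0]=cv2.resize(o[0][120:280,180:360],(432,384));cv2.imwrite('pics/a.png',cv2.resize(np.hstack(o),(800,325)))
```

```text
[ 0.63633103 -0.0759625   0.12908449] [-0.40984681  0.2678108  -0.65656544] [-0.25  0.44  1.46  0.    1.25 -0.95]
[[-0.644  0.765 -0.003]
 [ 0.765  0.644  0.001]
 [ 0.003 -0.001 -1.   ]] 2.270537229741346
```

View pics/a.png

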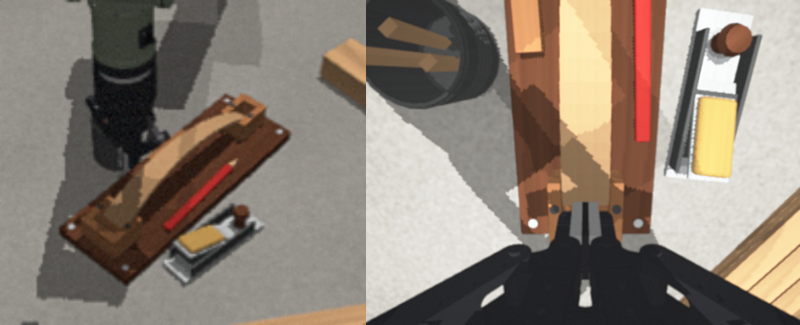

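The wrist view shows the shut fingertips at about (585,210), centred on the rib, whose edges are near x = 555 and 612. They sit just short of the butt cleat. Next I descend.

>>> {"method": "step_arm", "body": {"increments": [0.0026,-0.003,-0.015,0,0.0026,-0.003,-0.03,0,0.0026,-0.003,-0.042,0,0.0026,-0.003,-0.05,0,0.0026,-0.003,-0.056,0,0.0026,-0.003,-0.059,0,0.0026,-0.003,-0.059,0,0.0026,-0.003,-0.059,0]}}

```text
time: 4.1
tcp_pos: [0.6402, -0.0798, 0.0718]
tool_rot: [0.001, 0.422, 0.907, 0.0]
contact_force: [-0.4, -0.0, -0.3]
grip_width: -0.0
finger_force: 0.0
```

>>> {"method": "step_arm", "body": {"increments": [0,0,-0.0007,0,0,0,-0.0014,0,0,0,-0.002,0,0,0,-0.002,0,0,0,-0.002,0]}}

```text
time: 4.6
tcp_pos: [0.6397, -0.0796, 0.0693]
tool_rot: [-0.0, 0.422, 0.907, -0.0]
contact_force: [0.0, -0.4, -0.2]
grip_width: 0.0002
finger_force: 0.0
```

>>> {"method": "step_arm", "body": {"increments": [0,0,-0.0007,0,0,0,-0.0014,0,0,0,-0.002,0,0,0,-0.002,0,0,0,-0.002,0]}}

```text
time: 5.1
tcp_pos: [0.6397, -0.0796, 0.0672]
tool_rot: [-0.0, 0.422, 0.907, -0.0]
contact_force: [0.2, -0.4, -0.6]
grip_width: 0.0001
finger_force: 0.0
```

>>> {"method": "step_arm", "body": {"increments": [0,0,-0.0005,0,0,0,-0.001,0,0,0,-0.0015,0,0,0,-0.0015,0,0,0,-0.0015,0]}}

```text
time: 5.6
tcp_pos: [0.6397, -0.0796, 0.0657]
tool_rot: [-0.0, 0.422, 0.907, -0.0]
contact_force: [0.7, 0.3, 0.3]
grip_width: -0.0003
finger_force: 0.0
```

>>> {"method": "step_arm", "body": {"increments": [0,0,-0.0005,0,0,0,-0.001,0,0,0,-0.0015,0,0,0,-0.0015,0,0,0,-0.0015,0]}}

```text
time: 6.1
tcp_pos: [0.6397, -0.0796, 0.0643]
tool_rot: [-0.0, 0.422, 0.907, -0.0]
contact_force: [-0.4, 0.9, -0.1]
grip_width: -0.0001
finger_force: 0.0
```

>>> {"method": "step_arm", "body": {"increments": [0,0,-0.0005,0,0,0,-0.001,0,0,0,-0.001,0,0,0,-0.001,0]}}

```text
time: 6.5
tcp_pos: [0.6398, -0.0796, 0.0634]
tool_rot: [0.0, 0.422, 0.907, 0.0]
contact_force: [-0.1, -0.1, 0.4]
grip_width: -0.0002
finger_force: 0.2
```

>>> {"method": "step_arm", "body": {"increments": [0,0,-0.0005,0,0,0,-0.001,0,0,0,-0.0015,0,0,0,-0.0015,0,0,0,-0.0015,0]}}

```text
time: 7.0
tcp_pos: [0.6399, -0.0797, 0.0621]
tool_rot: [0.0, 0.422, 0.907, 0.0]
contact_force: [-0.7, -0.1, 2.5]
grip_width: 0.0002
finger_force: 1.2
```

Contact at about 2.5 N. Now I stroke toward the tip, following the arc.

>>> {"method": "step_arm", "body": {"increments": [-0.0026,0.0031,0.0014,0,-0.0052,0.0061,0.0029,0,-0.0077,0.0092,0.0044,0,-0.0103,0.0122,0.0058,0,-0.0129,0.0153,0.0072,0]}}

```text
time: 7.5
tcp_pos: [0.6273, -0.0644, 0.0697]
tool_rot: [0.001, 0.422, 0.907, -0.0]
contact_force: [2.8, -3.1, 3.1]
grip_width: -0.0
finger_force: 2.3
```

>>> {"method": "step_arm", "body": {"increments": [-0.0026,0.0031,0.0013,0,-0.0052,0.0061,0.0026,0,-0.0077,0.0092,0.0038,0,-0.0103,0.0122,0.0049,0,-0.0129,0.0153,0.006,0]}}

```text
time: 8.0
tcp_pos: [0.6143, -0.049, 0.0756]
tool_rot: [0.001, 0.422, 0.907, 0.0]
contact_force: [4.3, -2.6, 3.7]
grip_width: 0.0004
finger_force: 2.6
```

>>> {"method": "step_arm", "body": {"increments": [-0.0026,0.0031,0.001,0,-0.0052,0.0061,0.0019,0,-0.0077,0.0092,0.0028,0,-0.0103,0.0122,0.0036,0,-0.0129,0.0153,0.0043,0]}}

```text
time: 8.5
tcp_pos: [0.6014, -0.0339, 0.0799]
tool_rot: [0.001, 0.422, 0.907, -0.0]
contact_force: [3.3, -4.5, 4.7]
grip_width: -0.0002
finger_force: 3.1
```

>>> {"method": "step_arm", "body": {"increments": [-0.0026,0.0031,0.0008,0,-0.0052,0.0061,0.0014,0,-0.0077,0.0092,0.002,0,-0.0103,0.0122,0.0025,0,-0.0129,0.0153,0.0029,0]}}

```text
time: 9.0
tcp_pos: [0.5879, -0.0182, 0.0823]
tool_rot: [0.0, 0.422, 0.907, -0.0]
contact_force: [3.4, -3.4, 5.6]
grip_width: -0.0
finger_force: 2.8
```

>>> {"method": "step_arm", "body": {"increments": [-0.0026,0.0031,0.0006,0,-0.0052,0.0061,0.0011,0,-0.0077,0.0092,0.0014,0,-0.0103,0.0122,0.0016,0,-0.0129,0.0153,0.0017,0]}}

```text
time: 9.5
tcp_pos: [0.5745, -0.0026, 0.0837]
tool_rot: [-0.001, 0.422, 0.907, -0.0]
contact_force: [2.1, -3.0, 4.6]
grip_width: 0.0002
finger_force: 2.4
```

>>> {"method": "step_arm", "body": {"increments": [-0.0026,0.0031,0,0,-0.0052,0.0061,0,0,-0.0077,0.0092,0,0,-0.0103,0.0122,0,0,-0.0129,0.0153,-0.0001,0]}}

```text
time: 10.0
tcp_pos: [0.562, 0.0125, 0.0837]
tool_rot: [-0.0, 0.422, 0.907, -0.0]
contact_force: [1.5, -2.7, 5.0]
grip_width: -0.0003
finger_force: 2.4
```

>>> {"method": "step_arm", "body": {"increments": [-0.0026,0.0031,0,0,-0.0052,0.0061,-0.0001,0,-0.0077,0.0092,-0.0003,0,-0.0103,0.0122,-0.0005,0,-0.0129,0.0153,-0.0008,0]}}

```text
time: 10.5
tcp_pos: [0.549, 0.0279, 0.0829]
tool_rot: [-0.0, 0.422, 0.907, 0.0]
contact_force: [1.1, -1.8, 4.2]
grip_width: 0.0
finger_force: 2.1
```

>>> {"method": "step_arm", "body": {"increments": [-0.0026,0.0031,-0.0004,0,-0.0052,0.0061,-0.0008,0,-0.0077,0.0092,-0.0013,0,-0.0103,0.0122,-0.0018,0,-0.0129,0.0153,-0.0025,0]}}

```text
time: 11.0
tcp_pos: [0.5363, 0.043, 0.0804]
tool_rot: [-0.0, 0.422, 0.907, -0.0]
contact_force: [1.6, -2.3, 4.5]
grip_width: -0.0002
finger_force: 2.2
```

>>> {"method": "step_arm", "body": {"increments": [-0.0026,0.0031,-0.0007,0,-0.0052,0.0061,-0.0014,0,-0.0077,0.0092,-0.0023,0,-0.0103,0.0122,-0.0031,0,-0.0129,0.0153,-0.0041,0]}}

```text
time: 11.5
tcp_pos: [0.5231, 0.0584, 0.0762]
tool_rot: [-0.0, 0.422, 0.907, -0.0]
contact_force: [1.5, -1.1, 3.4]
grip_width: 0.0002
finger_force: 1.9
```

>>> {"method": "step_arm", "body": {"increments": [-0.0026,0.0031,-0.0012,0,-0.0052,0.0061,-0.0024,0,-0.0077,0.0092,-0.0036,0,-0.0103,0.0122,-0.0049,0,-0.0129,0.0153,-0.0063,0]}}

```text
time: 12.0
tcp_pos: [0.5105, 0.0737, 0.07]
tool_rot: [-0.0, 0.422, 0.907, 0.0]
contact_force: [1.6, -1.2, 5.3]
grip_width: 0.0001
finger_force: 2.0
```

>>> {"method": "step_arm", "body": {"increments": [-0.0026,0.0031,-0.0013,0,-0.0052,0.0061,-0.0027,0,-0.0077,0.0092,-0.0042,0,-0.0103,0.0122,-0.0058,0,-0.0129,0.0153,-0.0075,0]}}

```text
time: 12.5
tcp_pos: [0.4975, 0.089, 0.0625]
tool_rot: [-0.0, 0.422, 0.907, 0.0]
contact_force: [0.4, -1.1, 4.7]
grip_width: 0.0001
finger_force: 1.9
```

>>> {"method": "step_arm", "body": {"increments": [0,0,0.002,0,0,0,0.006,0,0,0,0.015,0,0,0,0.035,0,0,0,0.065,0,0,0,0.095,0,0,0,0.125,0,0,0,0.15,0,0,0,0.16,0,0,0,0.16,0,0,0,0.16,0,0,0,0.16,0]}}

```text
time: 13.7
tcp_pos: [0.4965, 0.0887, 0.2206]
tool_rot: [-0.002, 0.422, 0.907, -0.001]
contact_force: [-0.0, -0.4, 0.6]
grip_width: -0.0001
finger_force: 0.0
```

Run:
```python
from rig import robot
s=robot.observe();print(s['time'],s['tcp_pos'],s['contact_force'])
print(robot.close_job())
```

```text
13.7 [0.49645873 0.0886605  0.22056306] [-0.03107225 -0.40310008  0.61435896]
the job is handed in; nothing more can be done
None
```

I stroked the rib's outer face from butt to tip in one pass, with 2.5–6 N of downward force wherever I read it (about 3 mm of give at most), then lifted clear and handed the job in at 13.7 s; no verdict came back.

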